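# Press the round flask down on the touch vortex mixer and keep it running

## Task

The last sample's vial is still standing in the rubber cup of the vortex mixer: lift it out and stand it upright in the steel tray with the other two. Then take the stoppered round-bottom flask by its neck out of its cork ring, keep it upright, seat its bulb in the cup and press straight down, firmly but without forcing, until the sprung cup is all the way down; the mixer runs only while it is held there, so finish with the flask still in the gripper and still pressing. Keep the gripper itself off the mixer, and leave the conical flask, the sample pan and the tray's own vials where they are.

Things in the scene. Friction and masses are not known exactly. Their poses are not given: they have to be found in the camera images.
- mixer: Touch vortex mixer, fixed to the bench, light grey and white housing 165 x 130 mm, 101 mm high, with a sloping control panel on its -x side; the short sprung stem and black rubber ring cup stand above its middle. Origin on the bench under the cup's axis, z up.
- cup_rim (a point): Centre of the top rim of the mixer's black rubber cup, 147 mm above the bench when up; it moves down with the cup. The cup is a round ring 60 mm across outside with a straight round well 44 mm across and 16 mm deep to its flat floor. A 64 mm ball seated on the rim's inner edge has its lowest point about 9 mm below the rim and its centre about 23 mm above it.
- cup (a joint): How far the sprung cup is pressed down, in m: 0 = up, 0.010 = on its stop. The spring starts to give at about 4 N and takes about 11 N to reach the stop; it springs back when let go.
- vial_center (a point): The vial left in the mixer's cup: clear glass cylinder 28 mm in diameter with a white ribbed screw cap 24 mm in diameter, 78 mm tall in all (straight glass up to 60 mm), about 45 g. The point is on its axis, half-way up, 39 mm above its base; z along its axis. It stands loosely on the floor of the cup's well, not always in the middle.
- tray: Shallow open steel tray, fixed, 210 mm (x) by 150 mm (y), wall 3 mm thick and 20 mm high; origin under its centre, floor top 3 mm above the bench. Two vials of the same kind stand near its +x end (about 70 mm from the centre, one on each side); the -x half is empty.
- tray_vial_a_center (a point): A vial of the same kind already standing in the tray, half-way up its axis; stays where it is.
- tray_vial_b_center (a point): The other vial already standing in the tray, half-way up its axis; stays where it is.
- flask_neck (a point): Round-bottom glass flask with a white stopper, about 130 g: ball-shaped bulb 64 mm in diameter, straight neck 24 mm in diameter, 118 mm tall in all. The point is on the axis of the neck, at the height to grip, 84 mm above the lowest point of the bulb; the straight neck runs from 17 mm below this point to 16 mm above it, then a 29 mm wide rim and the stopper, whose top is 34 mm above this point. z up along the neck.
- flask_bulb (a point): Centre of the round flask's bulb, 32 mm above its lowest point and 52 mm below point flask_neck, on the same axis.
- cork_ring: Loose cork ring on the bench, 86 mm across, hole 48 mm, 30 mm high, in which the round flask stands at the start (bulb's lowest point about 19 mm above the bench); origin under its centre.
- conical_flask: Empty conical flask of clear glass, 66 mm across the base, 106 mm tall, standing on the bench beyond the mixer; origin under its centre. Bystander.
- sample_pan: Flat aluminium sample pan 92 mm across and 10 mm high, lying on the bench beyond the mixer; origin under its centre. Bystander.
Mind the look-alikes: they are no part of the job. What is shaped like the part that bears flask_neck but green or purple is not meant.

How it is judged:
By the outcome, as a careful person would: the job done as asked, in the order asked, and still so for the second after the job is handed in, while the arm keeps its last pose, push and grip.
It also fails if it takes over 67 s, if anything falls off the work surface, if the arm or the gripper's body presses on something with over 40 N, if the wrist force passes 120 N, or if a joint passes its speed limit or range.

## Robot

A 6-joint arm with a two-finger parallel gripper is mounted at the origin on the work surface. World frame = base frame: x ahead of the robot, y to its left, z up, the work surface at z = 0. Lengths are in mm, angles in rad, forces in N, time in s.
With the tool pointing down it reaches from about 275 to 825 mm from the base axis. Payload 4.9 kg.
Tool frame: the origin (TCP) lies at the very end of the fingers, on their centre line; the grasp point (between the pads) lies 19 mm behind it; z points along the fingers, y is the direction in which the jaws open and shut (so a half turn about z gives the same grasp; the last joint's range is limited). The gripper opens to 85 mm and grips with 20 to 120 N. Pads are 22 mm wide; open, the fingers measure 114 mm over their backs; the gripper's body (76 mm by 85 mm) begins 54 mm behind the grasp point. The pads swing forward as they close: fully open they stand 13 mm farther back than shut.
Start: joints at [-1.284, 0.326, -0.193, 1.052, 0, 1.437], TCP at [224.683, -502.032, 231.281] pointing down, gripper open.
Joint ranges: [-2.65, 2.65], [-0.97, 1.79], [-1.3, 1.35], [-1.93, 2.1], [-1.47, 1.37], [-3.14, 3.14]. Speed limits (rad/s): [2.57, 2.57, 3.14, 3.14, 3.14, 3.14].

## Interface

Orientations are given as [roll, pitch, yaw] about the fixed x, y, z axes, in that order (R = Rz(yaw) Ry(pitch) Rx(roll)).
In Python, from bench import bot, solve_ik, imaging gives the robot as it stands. Calls block until the motion is done:
- bot.move_ptp(position, orientation): joint-space move of the TCP to a pose.
- bot.movel(position, rot=None, max_speed=150, threshold=None): straight line of the TCP; rot=None keeps the orientation; max_speed is the mean speed in mm/s. With threshold (N) it stops when the force on the tool has changed by that much, and returns True; else False.
- bot.move_j(angles): joint-space move.
- bot.grip(opening, effort=None): opening from 0.0 (shut) to 1.0 (fully open); effort is the grip in N (None keeps the last); returns when the fingers have stopped.
- bot.dwell(seconds).
- solve_ik(position, orientation): joint angles nearest the present ones, or None.
- bot.get_state(): the state.
- imaging.capture(name): name is "side" or "top"; returns the picture (480x640x3 uint8, blue, green, red); there is no depth.
- imaging.camera_model(name): a dict with "K" (3x3 intrinsics, pixels), "k1" (the pictures are not rectified: a ray, as slopes to the right and down, at radius r is drawn at 1 + k1 r^2 times it, then the intrinsics apply), "position" and "rotation" of the camera in the world. Camera axes: x right, y up, looking along -z (the intrinsics and any distortion apply to the point x, -y, -z); pixel columns grow to the right and rows downward; lengths in mm; the calibration is good to about 2 mm. A picture is of the moment at which its call begins. camera_model takes no time and is no camera call.
A pose or a line that the arm cannot do raises bot.IKError and nothing moves.
- bot.sign_off(): hands the job in, once; it reports no verdict.
The state is a dict: "t": time; "qpos": joint angles; "joint_velocities": joint speeds; "effort": joint torques, N m; "tcp_pos": TCP position; "orientation": TCP orientation; "contact_force": force on the tool from outside, world axes, zero at the start; "wrist_torque": the same for the moment, N m; "opening": opening from 0.0 (shut) to 1.0 (fully open).
Only numpy, scipy, OpenCV 4.12 (cv2) and the standard library are available. Lean on these libraries where they do the work, as an engineer would, in place of code of your own. Each camera call takes 0.05 s, during which the arm holds its last target.

## Working session

There is one attempt and no reset: what is moved stays moved. The work goes in short steps, each a Python script; the robot and the scene stay as the last script left them, time stands still between calls to the robot, and variables do not carry over. Pictures are saved under pics/ and viewed, and the job is handed in when it is done.

```bash
mkdir -p pics; ls; python3 - <<'E'
from bench import bot, imaging
import cv2
for n in("side","top"):
    cv2.imwrite(f"pics/{n}0.png",imaging.capture(n)); print(n,imaging.camera_model(n))
s=bot.get_state();print(s['t'],s['tcp_pos'],s['orientation'],s['opening'])
E
```

```text
pics
side {'K': array([[510.18542495,   0.        , 309.59858426],
       [  0.        , 510.18542495, 231.271396  ],
       [  0.        ,   0.        ,   1.        ]]), 'k1': -0.14088164296789693, 'position': array([169.8460949 , 587.50931541, 749.28984892]), 'rotation': array([ 0.89625259,  0.00401644, -2.6297064 ])}
top {'K': array([[462.03881832,   0.        , 320.60962795],
       [  0.        , 462.03881832, 241.84626171],
       [  0.        ,   0.        ,   1.        ]]), 'k1': -0.05766123214567071, 'position': array([ 325.61833618,  -47.07980407, 1155.41659021]), 'rotation': array([ 0.22867224, -0.00552528, -1.69453573])}
0.1 [ 224.52493807 -501.47914102  230.56663939] [-3.13998872e+00 -2.04928953e-04  4.20789917e-01] 0.9992489914491465
```

View pics/side0.png

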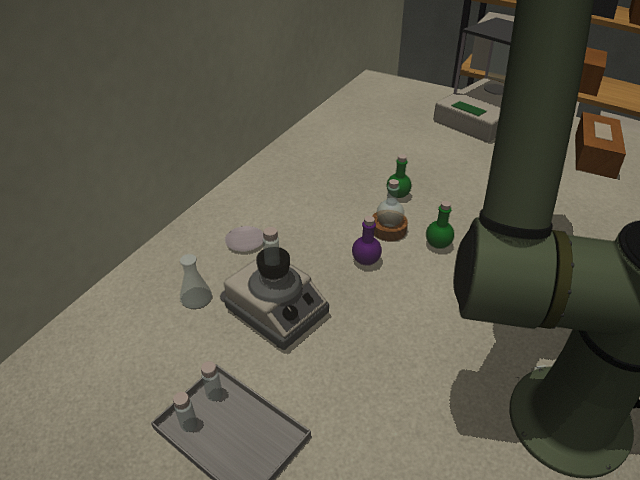

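View pics/top0.png

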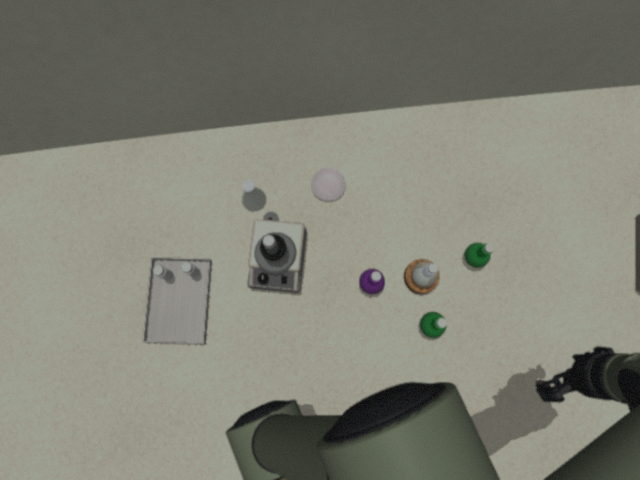

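Side picture: the white-stoppered clear flask stands in the cork ring at (393,190), in the top picture at (425,275). Look-alikes are purple (367,240 / 372,280), green (440,230 / 433,324) and green (401,170 / 478,254). The mixer vial's cap is at (271,235 / 268,240), with the tray vials at (210,372) and (182,400). I choose the clear flask in the cork ring. Next come close crops and measurements.

```bash
cat > h.py <<'E'
import numpy as np, cv2
from scipy.spatial.transform import Rotation as R
from bench import bot, imaging, solve_ik
def cam(n):
    m=imaging.camera_model(n); return m,R.from_euler('xyz',m['rotation']).as_matrix()
def proj(n,p):
    m,r=cam(n); c=(np.atleast_2d(p)-m['position'])@r
    a=np.c_[c[:,0]/-c[:,2], -c[:,1]/-c[:,2]]; a=a*(1+m['k1']*(a**2).sum(1,keepdims=True))
    K=m['K']; return a*[K[0,0],K[1,1]]+[K[0,2],K[1,2]]
def ray(n,uv):
    m,r=cam(n)
    d=cv2.undistortPoints(np.array([[uv]],float),m['K'],np.array([m['k1'],0,0,0,0.]),None,None,None).ravel()
    v=r@np.array([d[0],-d[1],-1]); return m['position'],v/np.linalg.norm(v)
def onplane(n,uv,z):
    o,v=ray(n,uv); return o+v*(z-o[2])/v[2]
def tri(us,ut):
    A=np.zeros((3,3));b=np.zeros(3)
    L=[ray('side',us),ray('top',ut)]
    for o,v in L:
        P=np.eye(3)-np.outer(v,v);A+=P;b+=P@o
    x=np.linalg.solve(A,b); return x,[np.linalg.norm((np.eye(3)-np.outer(v,v))@(x-o)) for o,v in L]
def crop(n,box,k,name,img=None):
    img=imaging.capture(n) if img is None else img
    x0,y0,x1,y1=box
    cv2.imwrite('pics/'+name,cv2.resize(img[y0:y1,x0:x1],None,fx=k,fy=k,interpolation=cv2.INTER_CUBIC))
def st():
    s=bot.get_state();print('t',round(s['t'],2),'tcp',s['tcp_pos'].round(1),'rpy',np.round(s['orientation'],3),'F',np.round(s['contact_force'],1),'op',round(s['opening'],3)); return s
E
python3 - <<'E'
from h import *
a=cv2.imread('pics/side0.png');b=cv2.imread('pics/top0.png')
def g(i,x,y,w,h,k): return cv2.resize(i[y:y+h,x:x+w],None,fx=k,fy=k,interpolation=cv2.INTER_CUBIC)
# each tile 380x280
t=[g(a,370,160,76,56,5),g(a,235,222,76,56,5),g(b,385,245,76,56,5),g(b,235,215,76,56,5)]
cv2.imwrite('pics/tiles.png',np.vstack([np.hstack(t[:2]),np.hstack(t[2:])]))
E
```

```text
(no output)
```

View pics/tiles.png

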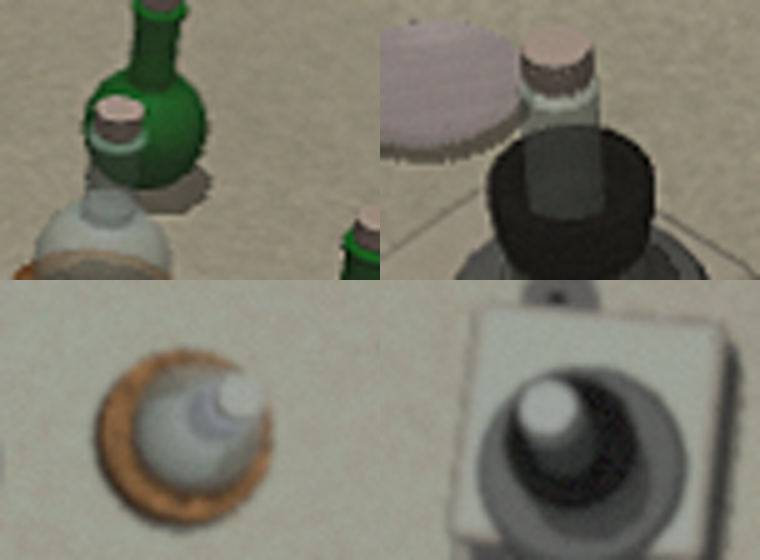

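The crop confirms it: clear bulb and white stopper in the cork ring. The vial stands toward the upper left of the cup well. Now I compute positions.

```bash
python3 - <<'E'
from h import *
off=np.array([-.4,-.4])
def T(x,y,o): return np.array([x,y])/5.+o+off
print('stopper top',tri(T(120,103,[370,160]),T(242,115,[385,245])))
print('vialcap',tri(T(178,44,[235,222]),T(170,125,[235,215])))
b=cv2.imread('pics/top0.png');a=cv2.imread('pics/side0.png')
g=cv2.cvtColor(b,cv2.COLOR_BGR2GRAY)
def cents(img,box,lo,hi=256):
    x0,y0,x1,y1=box; m=((img[y0:y1,x0:x1]>=lo)&(img[y0:y1,x0:x1]<hi)).astype(np.uint8)
    n,l,s,c=cv2.connectedComponentsWithStats(m)
    return [(s[i,4],c[i]+[x0,y0],s[i,2:4]) for i in range(1,n) if s[i,4]>8]
print('top stopper',cents(g,(425,258,445,280),185)); print('topcap',cents(g,(258,230,282,252),150)); 
print('cup dark',cents(g,(250,225,300,275),60 if 0 else 0,55))
for z,nm in((147,'cup')): print(onplane('top',(273.6,246.6),147))
# cork ring: orange
hsv=cv2.cvtColor(b,cv2.COLOR_BGR2HSV); m=cv2.inRange(hsv,(5,90,60),(20,255,255)); m[:, :390]=0;m[:,460:]=0
pts=cv2.findNonZero(m); h=cv2.convexHull(pts); print('cork',cv2.fitEllipse(h), onplane('top',cv2.fitEllipse(h)[0],30))
for u in((160,271),(187,268)): print('trayvial cap',onplane('top',u,78+3))
for u in((184,399),(210,370)): print('side trayvial cap',onplane('side',u,78+3))
print('tray corners',[onplane('top',u,20).round() for u in((152,259),(211,259),(206,345),(145,343))])
for u in((377,275),(439,323),(487,249)): print('lookalike',onplane('top',u,118).round())
E
```

```text
stopper top (array([ 471.41543594, -324.33925968,  138.39903947]), [np.float64(1.248155518217608), np.float64(1.2481555182174164)])
vialcap (array([562.5431332 ,  28.9489514 , 208.04044248]), [np.float64(0.5700944697346905), np.float64(0.570094469734611)])
top stopper []
topcap [(np.int32(88), array([265.52272727, 232.18181818]), array([24, 10], dtype=int32)), (np.int32(63), array([267.92063492, 240.01587302]), array([9, 9], dtype=int32))]
cup dark [(np.int32(405), array([274.64197531, 249.99506173]), array([27, 27], dtype=int32)), (np.int32(16), array([263.1875, 273.5   ]), array([9, 3], dtype=int32))]Traceback (most recent call last):
  File "<stdin>", line 14, in <module>
TypeError: cannot unpack non-iterable int object
```

```bash
python3 - <<'E'
from h import *
b=cv2.imread('pics/top0.png');a=cv2.imread('pics/side0.png')
g=cv2.cvtColor(b,cv2.COLOR_BGR2GRAY)
hsv=cv2.cvtColor(b,cv2.COLOR_BGR2HSV); m=cv2.inRange(hsv,(5,90,60),(20,255,255)); m[:, :390]=0;m[:,460:]=0
h=cv2.convexHull(cv2.findNonZero(m)); e=cv2.fitEllipse(h); print('cork',e, onplane('top',e[0],30))
print('cap',onplane('top',(267.9,240),209),onplane('side',(270.2,230.4),209));print('stopper',onplane('top',(433,267.6),137),onplane('side',(393.6,180.2),137))
m=(g<60).astype(np.uint8); m[:, :255]=0;m[:,295:]=0;m[:228]=0;m[268:]=0
h=cv2.convexHull(cv2.findNonZero(m)); e=cv2.fitEllipse(h); print('cup top',e,onplane('top',e[0],147),proj('top',onplane('top',e[0],147)+[[0,30,0],[0,-30,0],[30,0,0],[-30,0,0]]))
ga=cv2.cvtColor(a,cv2.COLOR_BGR2GRAY); m=(ga<35).astype(np.uint8); 
x0,y0=235,222; k=4
for u in((160,271),(187,268)): print('trayvial cap',onplane('top',u,78+3).round())
for u in((181,397),(208,369)): print('side trayvial cap',onplane('side',u,78+3).round())
print('tray corners top',[onplane('top',u,20).round() for u in((152,259),(211,259),(206,345),(145,343))])
for u in((377,275),(439,323),(487,249)): print('lookalike',onplane('top',u,118).round())
print('mixer corners top',[onplane('top',u,101).round() for u in((255,221),(304,224))])
# overlay candidate cup rim on both views
def ov(n,img,c,box,k):
    t=np.linspace(0,2*np.pi,200); im=cv2.resize(img[box[1]:box[3],box[0]:box[2]],None,fx=k,fy=k,interpolation=cv2.INTER_CUBIC)
    for r in(30,22):
        p=proj(n,np.c_[c[0]+r*np.cos(t),c[1]+r*np.sin(t),0*t+147]); p=(p+.5-np.array(box[:2]))*k-.5
        cv2.polylines(im,[p.round().astype(np.int32)],True,(0,0,255) if r==30 else (0,255,255),1)
    return im
c=onplane('top',e[0],147)
cv2.imwrite('pics/cup.png',np.hstack([ov('side',a,c,(235,225,310,295),5),ov('top',b,c,(235,215,310,285),5)]))
E
```

```text
cork ((421.2808532714844, 276.11712646484375), (33.78130340576172, 34.11011505126953), 108.82344818115234) [ 468.21573582 -321.549646     30.        ]
cap [561.0794016   30.19190371 209.        ] [562.45734268  30.00814924 209.        ]
stopper [ 470.40701334 -325.04744102  137.        ] [ 473.34289566 -326.19265723  137.        ]
cup top ((273.3882141113281, 248.0369415283203), (26.053787231445312, 29.262712478637695), 147.7564697265625) [556.63665159  24.88024198 147.        ] [[260.02765549 249.63899529]
 [286.73681269 246.43626993]
 [272.04934917 235.09994654]
 [274.74904215 261.14297951]]
trayvial cap [549. 302.  81.]
trayvial cap [549. 238.  81.]
side trayvial cap [555. 307.  81.]
side trayvial cap [551. 244.  81.]
tray corners top [array([595., 341.,  20.]), array([577., 192.,  20.]), array([368., 220.,  20.]), array([389., 367.,  20.])]
lookalike [ 472. -200.  118.]
lookalike [ 348. -322.  118.]
lookalike [ 500. -464.  118.]
mixer corners top [array([638.,  65., 101.]), array([616., -50., 101.])]
```

View pics/cup.png

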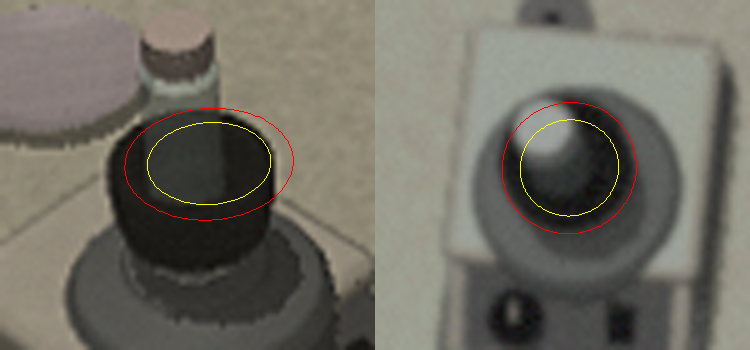

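The overlay shows that the top-view ellipse includes the cup's side. I'll re-measure the rim once the vial is out. Next I lift the vial.

```bash
python3 - <<'E'
from h import *
for nm,p in(('vial',[562,29.7,300]),('vial',[562,29.7,157]),('tray',[432,286,30]),('flask',[471,-325,84]),('press',[560,28,195])):
    for y in np.arange(-1.5,2,.5):
        q=solve_ik(p,[np.pi,0,y]); print(nm,y,None if q is None else np.round(q,2))
E
```

```text
vial -1.5 [-0.08  0.32 -0.03  1.22  0.   -1.72]
vial -1.0 [-0.08  0.32 -0.03  1.22  0.   -2.22]
vial -0.5 [-0.08  0.32 -0.03  1.22  0.   -2.72]
vial 0.0 [-0.08  0.32 -0.03  1.22  0.    3.06]
vial 0.5 [-0.08  0.32 -0.03  1.22  0.    2.56]
vial 1.0 [-0.08  0.32 -0.03  1.22  0.    2.06]
vial 1.5 [-0.08  0.32 -0.03  1.22  0.    1.56]
vial -1.5 [-0.08  0.41 -0.27  0.89  0.   -1.72]
vial -1.0 [-0.08  0.41 -0.27  0.89  0.   -2.22]
vial -0.5 [-0.08  0.41 -0.27  0.89  0.   -2.72]
vial 0.0 [-0.08  0.41 -0.27  0.89  0.    3.06]
vial 0.5 [-0.08  0.41 -0.27  0.89  0.    2.56]
vial 1.0 [-0.08  0.41 -0.27  0.89  0.    2.06]
vial 1.5 [-0.08  0.41 -0.27  0.89  0.    1.56]
tray -1.5 [ 0.44  0.5  -0.52  0.55  0.   -1.2 ]
tray -1.0 [ 0.44  0.5  -0.52  0.55  0.   -1.7 ]
tray -0.5 [ 0.44  0.5  -0.52  0.55  0.   -2.2 ]
tray 0.0 [ 0.44  0.5  -0.52  0.55  0.   -2.7 ]
tray 0.5 [ 0.44  0.5  -0.52  0.55  0.    3.08]
tray 1.0 [ 0.44  0.5  -0.52  0.55  0.    2.58]
tray 1.5 [ 0.44  0.5  -0.52  0.55  0.    2.08]
flask -1.5 [-0.73  0.5  -0.33  0.74  0.   -2.37]
flask -1.0 [-0.73  0.5  -0.33  0.74  0.   -2.87]
flask -0.5 [-0.73  0.5  -0.33  0.74  0.    2.91]
flask 0.0 [-0.73  0.5  -0.33  0.74  0.    2.41]
flask 0.5 [-0.73  0.5  -0.33  0.74  0.    1.91]
flask 1.0 [-0.73  0.5  -0.33  0.74  0.    1.41]
flask 1.5 [-0.73  0.5  -0.33  0.74  0.    0.91]
press -1.5 [-0.08  0.37 -0.22  0.98  0.   -1.72]
press -1.0 [-0.08  0.37 -0.22  0.98  0.   -2.22]
press -0.5 [-0.08  0.37 -0.22  0.98  0.   -2.72]
press 0.0 [-0.08  0.37 -0.22  0.98  0.    3.06]
press 0.5 [-0.08  0.37 -0.22  0.98  0.    2.56]
press 1.0 [-0.08  0.37 -0.22  0.98  0.    2.06]
press 1.5 [-0.08  0.37 -0.22  0.98  0.    1.56]
```

```bash
python3 - <<'E'
from h import *
O=[np.pi,0,1.5]
bot.move_ptp([562,29.7,270],O); st()
bot.movel([562,29.7,215],max_speed=120); st()
a=imaging.capture('side');b=imaging.capture('top')
f=lambda i,x,y:cv2.resize(i[y:y+120,x:x+160],None,fx=2.5,fy=2.5)
cv2.imwrite('pics/v1.png',np.hstack([f(a,200,160),f(b,190,180)]))
E
```

```text
t 2.35 tcp [562.   28.8 269.9] rpy [-3.141  0.     1.499] F [-0.7 -0.5 -0.3] op 1.002
t 2.96 tcp [562.3  29.4 215.4] rpy [3.141 0.    1.499] F [0.2 0.7 0. ] op 1.004
```

View pics/v1.png

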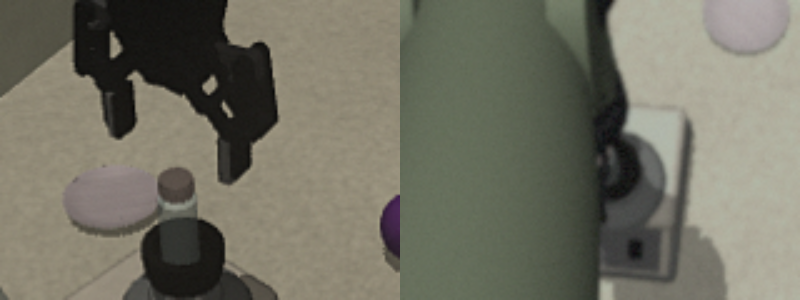

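The side crop shows the open fingers on either side of the cap at crop (177,180), with pad tips at about (120,130) and (232,178), so it is centred. I descend and grip.

```bash
python3 - <<'E'
from h import *
r=bot.movel([562,29.7,159],max_speed=100,threshold=8); print(r); st()
if not r:
    bot.grip(0.2,30); s=st()
    bot.movel([562,29.7,175],max_speed=60); st()
    bot.movel([562,29.7,255],max_speed=120); st()
a=imaging.capture('side')
cv2.imwrite('pics/v2.png',cv2.resize(a[120:300,160:400],None,fx=2.5,fy=2.5))
E
```

```text
False
t 3.77 tcp [562.4  29.7 159.5] rpy [3.141 0.    1.5  ] F [-0.1 -0.7 -0.5] op 1.004
t 4.33 tcp [562.2  29.7 159.3] rpy [ 3.141 -0.     1.5  ] F [-0.2 -0.   1.9] op 0.314
t 4.74 tcp [562.4  29.7 175.5] rpy [3.141 0.    1.5  ] F [ 0.1 -0.  -0.7] op 0.315
t 5.56 tcp [561.5  29.7 254.2] rpy [-3.14  0.    1.5 ] F [0.  0.3 0.3] op 0.313
```

View pics/v2.png

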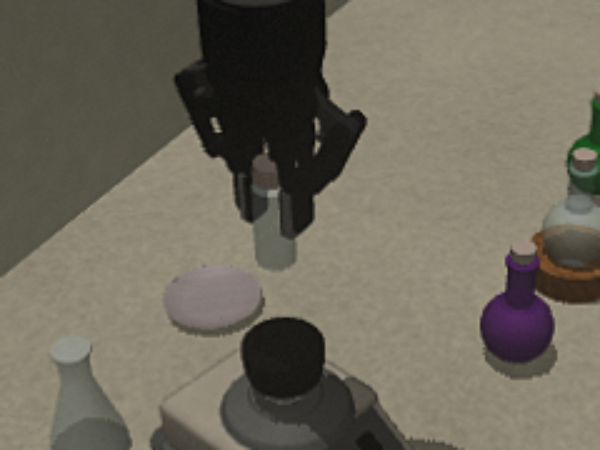

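The crop shows the vial upright between the pads at (273,220) with the cup empty below. I move it to the tray's empty half.

```bash
python3 - <<'E'
from h import *
O=[np.pi,0,1.5]
bot.move_ptp([432,286,140],O); st()
bot.movel([432,286,48],max_speed=120); st()
r=bot.movel([432,286,28],max_speed=25,threshold=3); print(r); st()
a=imaging.capture('side'); cv2.imwrite('pics/p1.png',cv2.resize(a[300:480,100:340],None,fx=2.5,fy=2.5))
E
```

```text
t 6.79 tcp [433.1 285.7 140.5] rpy [ 3.14  -0.     1.499] F [-0.3 -1.  -0.1] op 0.316
t 7.71 tcp [432.7 286.1  48.6] rpy [ 3.141e+00 -1.000e-03  1.500e+00] F [ 0.2  0.  -0.4] op 0.319
True
t 8.36 tcp [432.  286.   31.2] rpy [3.142 0.    1.5  ] F [0.1 0.2 3.7] op 0.313
```

View pics/p1.png

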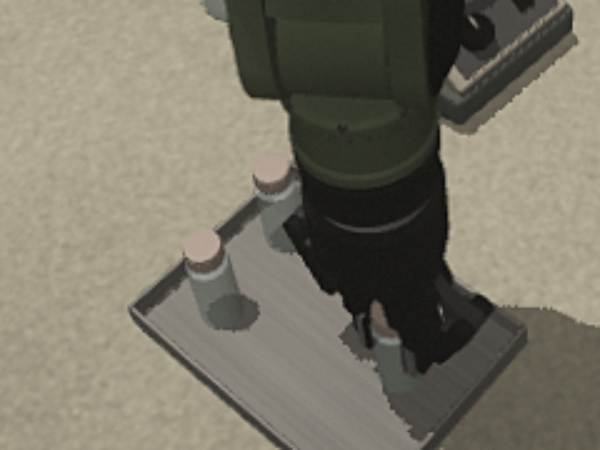

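The vial is down in the empty half, with contact at TCP z 31. I release, retreat and check.

```bash
python3 - <<'E'
from h import *
bot.grip(0.6); st()
bot.movel([432,286,130],max_speed=120); st()
bot.move_ptp([420,-300,260],[np.pi,0,0.7]); st()
cv2.imwrite('pics/side1.png',imaging.capture('side'));cv2.imwrite('pics/top1.png',imaging.capture('top'))
a=cv2.imread('pics/side1.png');b=cv2.imread('pics/top1.png')
f=lambda i,x,y:cv2.resize(i[y:y+240,x:x+200],None,fx=2,fy=2)
cv2.imwrite('pics/p2.png',np.hstack([f(a,140,240),f(b,130,170)]))
E
```

```text
t 8.77 tcp [431.1 285.6  30.6] rpy [-3.14e+00  1.00e-03  1.50e+00] F [ 0.4 -0.1  0.9] op 0.601
t 9.74 tcp [431.5 285.7 129.4] rpy [-3.139e+00  1.000e-03  1.500e+00] F [ 0.4 -0.4  0.8] op 0.6
t 11.89 tcp [ 420.3 -299.2  259.7] rpy [-3.141 -0.     0.701] F [-0.8  0.3  0.4] op 0.596
```

View pics/p2.png

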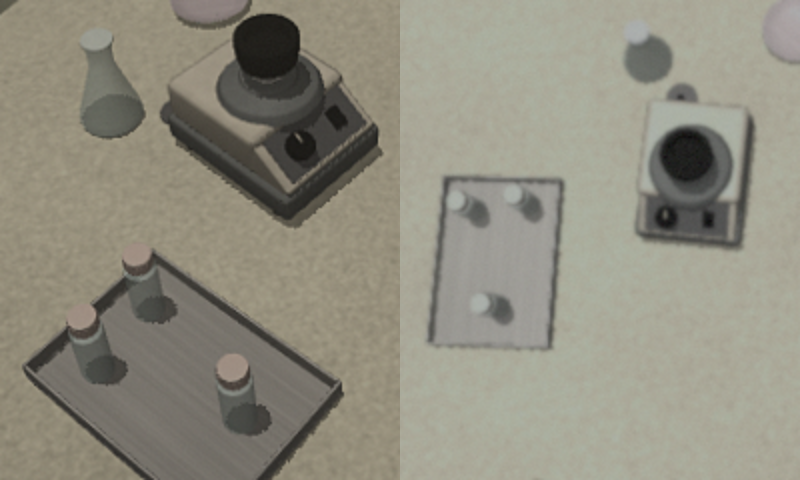

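View pics/side1.png

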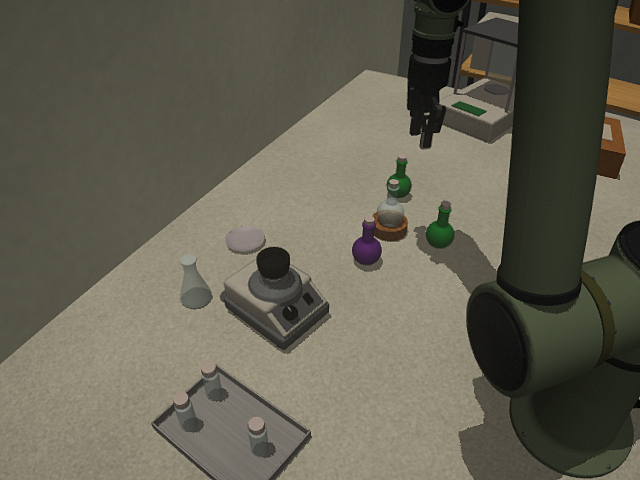

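The vial stands upright in the tray's -x half, side (257,437), with both tray vials unmoved. The cup is now empty and in clear view, so I measure its rim.

```bash
python3 - <<'E'
from h import *
a=cv2.imread('pics/side1.png');b=cv2.imread('pics/top1.png')
def tile(i,x,y,w,h,k): 
    t=cv2.resize(i[y:y+h,x:x+w],None,fx=k,fy=k,interpolation=cv2.INTER_CUBIC).astype(float)
    return np.clip(255*(t/150)**.5,0,255).astype(np.uint8)
cv2.imwrite('pics/cup2.png',np.hstack([tile(a,250,240,46,46,8),tile(b,252,225,46,46,8)]))
for n,i in(('side',a),('top',b)):
    g=cv2.cvtColor(i,cv2.COLOR_BGR2GRAY)
    print(n); r=g[(248 if n=='side' else 235):(278 if n=='side' else 262),(255 if n=='side' else 258):(292 if n=='side' else 290)]
    print('\n'.join(' '.join(f'{v:3d}' for v in row) for row in r))
E
```

```text
side
 99  79  82  82  82  80 101 154 146 136  77  37  20  24  22  24  28  29  28  30  29  30  28  24  20  21  31  91 137 147 148 144 143 144 144 143 143
 81  84  86  83  80 102 144 144  77  24  20  26  28  31  33  29  33  31  33  32  31  32  30  33  29  29  27  20  33  94 140 150 149 145 143 142 140
 79  79  76  99 104 144  85  26  21  29  32  30  31  31  31  30  31  28  30  31  30  29  30  29  33  30  31  32  26  19  59 131 149 148 142 137 140
 79  97 100 151 152  84  31  27  31  30  33  31  30  30  30  29  31  31  31  30  30  31  33  32  29  30  31  33  32  31  21  27 135 149 144 139 139
 98 148 159 147  83  29  25  32  31  29  29  29  31  29  31  28  32  28  29  30  31  33  30  29  29  27  28  33  34  33  28  22  59 135 147 138 140
150 150 150  62  24  28  32  33  29  29  30  30  29  29  29  27  30  31  31  28  29  31  30  31  30  29  27  29  28  31  31  31  17  56 144 142 139
147 151 109  39  23  32  28  30  31  28  31  30  31  30  29  31  29  29  32  32  30  32  29  29  26  27  30  30  32  29  33  34  28  13 132 146 147
149 148  64  27  30  33  30  30  30  28  28  31  30  27  30
[... 6104 characters left out ...]
  33  34  27  31  32  24  25  35  52  65  62  67  67  74  91
107 106 108 108 106  90  64  40  34  30  34  30  27  37  28  31  29  26  33  29  31  26  33  41  55  59  64  68  68  71  78  94
106 108 108 108 107 101  81  60  45  32  33  22  21  30  31  32  29  30  27  26  27  32  42  54  65  67  65  73  72  73  78  94
106 106 107 108 108 104  89  78  57  53  41  35  32  28  19  21  26  31  31  37  40  46  61  65  68  64  68  72  71  75  89  99
103 107 108 109 109 108 105  95  76  63  59  52  50  42  37  38  43  44  42  54  60  56  64  67  70  69  72  74  71  78  95 100
 98 105 107 107 107 106 107 101  87  71  66  67  61  59  53  59  56  57  62  65  62  66  66  69  70  71  75  75  73  84  99 104
```

View pics/cup2.png

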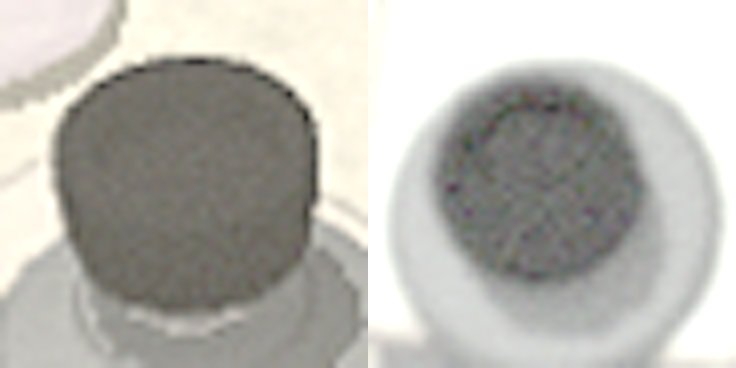

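```bash
python3 - <<'E'
from h import *
from scipy.optimize import least_squares
a=cv2.cvtColor(cv2.imread('pics/side1.png'),cv2.COLOR_BGR2GRAY);b=cv2.cvtColor(cv2.imread('pics/top1.png'),cv2.COLOR_BGR2GRAY)
print(a[242:250,270:276]); print(b[230:238,270:276])
# sub-pixel silhouette
t=np.linspace(0,2*np.pi,360)
def ext(n,c):
    p=proj(n,np.c_[c[0]+30*np.cos(t),c[1]+30*np.sin(t),0*t+147]); return p[:,0].min(),p[:,0].max(),p[:,1].min()
def top_edge(g,cols,r0,r1,th):
    out=[]
    for c in cols:
        v=g[r0:r1,c].astype(float); i=np.argmax(v<th); out.append(r0+i-1+(v[i-1]-th)/(v[i-1]-v[i]))
    return min(out)
te=top_edge(a,range(268,280),238,252,85); tt=top_edge(b,range(268,276),228,240,66); print(te,tt)
meas_s=np.array([256.05,289.5,te]); meas_t=np.array([259.5,tt])
def res(c):
    s=np.array(ext('side',c))-meas_s; q=np.array(ext('top',c))[[0,2]]-meas_t
    return np.r_[s,q]
for sel,nm in((slice(0,3),'side'),(slice(3,5),'top'),(slice(0,5),'all')):
    r=least_squares(lambda c:res(c)[sel],[560,28]); print(nm,r.x.round(1),res(r.x).round(2))
# calibration check: same cap height in both views after the vial placing; stopper now
hs=cv2.imread('pics/side1.png');ht=cv2.imread('pics/top1.png')
for n,i,bx in(('side',hs,(245,412,270,434)),('top',ht,(363-0,313,380,330))):
    pass
f=lambda i,x,y,w,h:cv2.resize(i[y:y+h,x:x+w],None,fx=8,fy=8,interpolation=cv2.INTER_CUBIC)
cv2.imwrite('pics/fl.png',np.hstack([f(hs,370,168,46,70),f(ht,400,245,46,70)]))
E
```

```text
[[141 142 146 147 146 145]
 [147 144 144 147 150 149]
 [152 147 141 147 149 144]
 [147 143 148 153 149 149]
 [129 124 131 131 130 133]
 [ 39  36  38  20  15  16]
 [ 24  28  29  28  30  29]
 [ 29  33  31  33  32  31]]
[[172 173 172 171 174 173]
 [166 166 166 163 165 163]
 [146 139 134 131 132 131]
 [107 104  96  93  93  96]
 [ 72  68  66  59  62  71]
 [ 42  41  41  42  41  43]
 [ 33  24  28  28  27  22]
 [ 31  20  20  22  30  24]]
246.3913043478261 233.7941176470588
side [561.8  28.5] [-0.13  0.13 -0.01 -1.37 -0.83]
top [559.6  25.7] [ 1.83  2.06 -0.5   0.   -0.  ]
all [561.6  27.5] [ 0.32  0.56 -0.29 -0.89 -0.77]
```

View pics/fl.png

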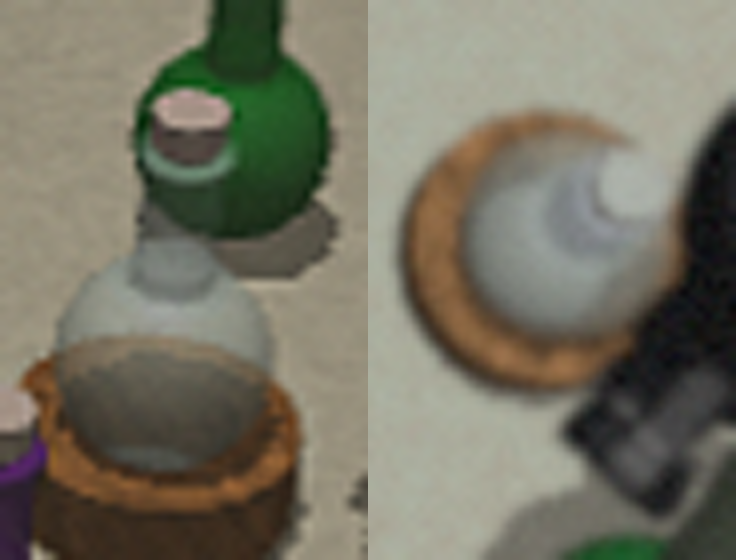

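The rim comes out at about (561.5, 27.7), with a 2 mm disagreement between cameras. I'll refine it by comparing bulb and cup in the same picture. The crops show the flask undisturbed, with the stopper at side (393.8,181.5). I go to the flask.

```bash
python3 - <<'E'
from h import *
O=[np.pi,0,0.7]; p=[471.7,-325.3]
bot.grip(0.75,60)
bot.move_ptp([*p,190],O)
bot.movel([*p,150],max_speed=100); st()
a=imaging.capture('side');b=imaging.capture('top')
f=lambda i,x,y:cv2.resize(i[y:y+120,x:x+100],None,fx=4,fy=4)
cv2.imwrite('pics/f1.png',np.hstack([f(a,345,130),f(b,380,210)]))
E
```

```text
t 13.28 tcp [ 471.8 -325.5  151.1] rpy [ 3.14 -0.    0.7 ] F [-0.5 -0.8  1.3] op 0.747
```

View pics/f1.png

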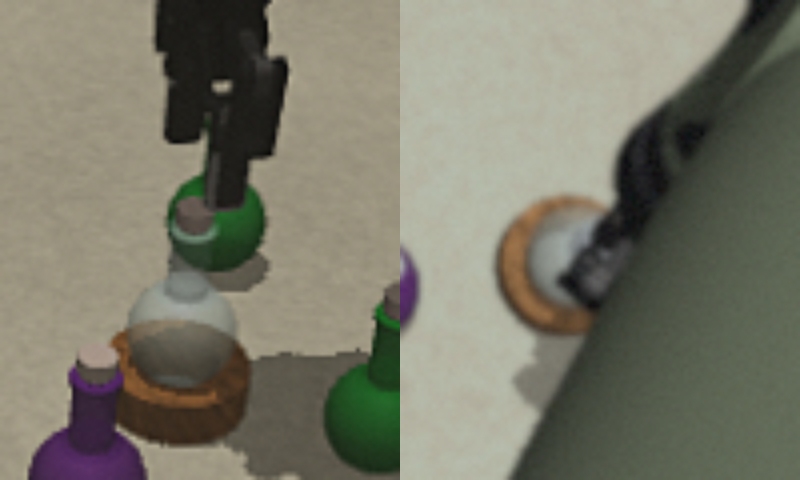

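```bash
python3 - <<'E'
from h import *
for z in(137,151,158): print(z,(proj('side',[471.8,-325.5,z])-[345,130])*4)
u=np.array([np.sin(.7),-np.cos(.7),0])
for d in(-1,1): print((proj('side',np.array([471.8,-325.5,155])+d*u*38)-[345,130])*4)
E
```

```text
137 [[196.53362821 202.14651774]]
151 [[198.96508979 180.64460595]]
158 [[200.19026987 169.77527343]]
[[222.25945384 212.01475885]]
[[178.18965134 138.83223609]]
```

Fingers straddle the stopper: tips at crop (183,140) and (228,205), stopper at (195,206), within about 2 mm of the projection. I descend and grip.

```bash
python3 - <<'E'
from h import *
p=[471.7,-325.3]
r=bot.movel([*p,86],max_speed=70,threshold=6); print(r); st()
if not r:
    bot.grip(0.15,60); st()
    a=imaging.capture('side'); cv2.imwrite('pics/f2.png',cv2.resize(a[130:250,345:445],None,fx=4,fy=4))
E
```

```text
False
t 14.44 tcp [ 472.  -325.6   86.4] rpy [ 3.141 -0.     0.7  ] F [-0.2  0.1  0. ] op 0.749
t 14.89 tcp [ 471.9 -325.4   86.4] rpy [ 3.141 -0.     0.7  ] F [-0.4  0.8  3. ] op 0.302
```

View pics/f2.png

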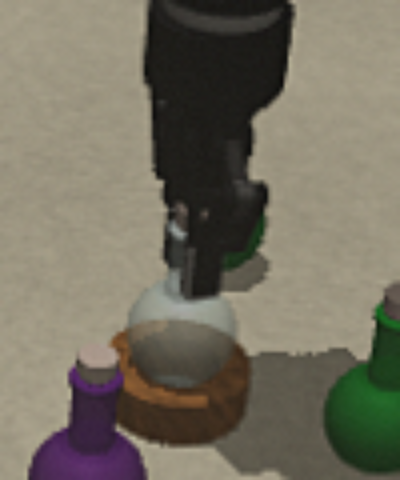

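The opening of 0.302 is a bit wide for a 24 mm neck (the 28 mm vial read 0.314). I test whether the pads are catching the rim or shoulder by regripping at slightly different heights.

```bash
python3 - <<'E'
from h import *
p=[471.7,-325.3]
for z in(83.5,89.5):
    bot.grip(0.5,40); bot.movel([*p,z],max_speed=30); st(); bot.grip(0.1,40); bot.dwell(.2); st()
E
```

```text
t 15.5 tcp [ 471.5 -325.1   83.2] rpy [-3.141  0.     0.7  ] F [0.8 0.2 0.2] op 0.5
t 16.01 tcp [ 471.7 -325.3   83.5] rpy [3.142 0.    0.7  ] F [-0.7  0.7  0.9] op 0.301
t 16.67 tcp [ 472.  -325.5   89.9] rpy [ 3.141 -0.     0.7  ] F [-0.9 -0.7  0.5] op 0.499
t 17.16 tcp [ 471.7 -325.3   89.6] rpy [ 3.141 -0.     0.7  ] F [-0.6  0.4  1.7] op 0.317
```

At 83.5 and 86.4 mm the reading is the same (0.301), so that is the neck. At 89.5 the rim is caught (0.317). I regrip at 84.5 and lift.

```bash
python3 - <<'E'
from h import *
p=[471.7,-325.3]
bot.grip(0.5,60); bot.movel([*p,84.5],max_speed=30); bot.grip(0.1,60); st()
bot.movel([*p,130],max_speed=60); st()
bot.movel([*p,270],max_speed=150); st()
bot.move_ptp([561.7,27.9,270],[np.pi,0,0.7]); st()
a=imaging.capture('side');b=imaging.capture('top'); cv2.imwrite('pics/side2.png',a);cv2.imwrite('pics/top2.png',b)
f=lambda i,x,y:cv2.resize(i[y:y+150,x:x+130],None,fx=3,fy=3)
cv2.imwrite('pics/f3.png',np.hstack([f(a,210,150),f(b,210,170)]))
E
```

```text
t 18.09 tcp [ 471.7 -325.3   84.6] rpy [ 3.142 -0.     0.7  ] F [-1.3  0.8  0.7] op 0.3
t 19.0 tcp [ 471.5 -325.1  129.7] rpy [-3.141  0.     0.7  ] F [-0.1 -0.  -1.6] op 0.301
t 20.08 tcp [ 471.2 -324.9  268.9] rpy [-3.14  0.    0.7 ] F [ 0.1  0.  -1.2] op 0.301
t 21.45 tcp [561.8  26.9 269.9] rpy [3.141 0.    0.699] F [-0.2  0.1 -1.7] op 0.3
```

View pics/f3.png

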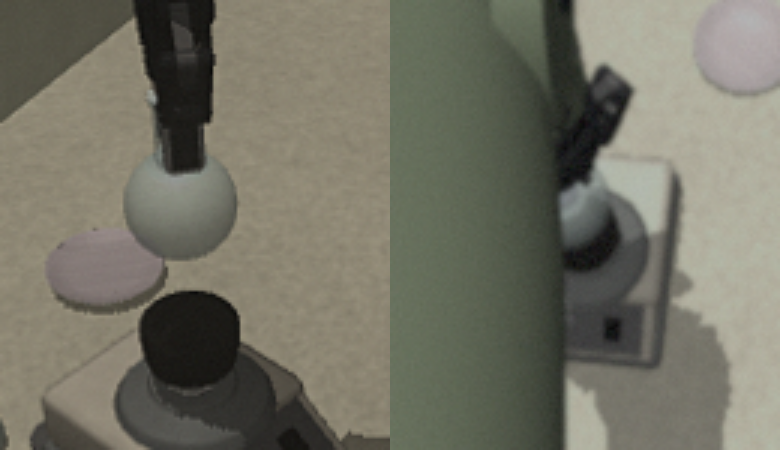

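View pics/side2.png

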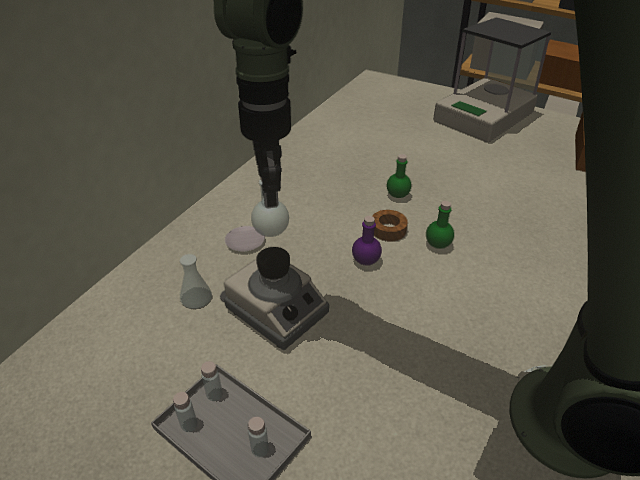

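The flask is held upright above the cup: bulb at side (270,217), cup at (273,262). I lower it to just above the rim and compare bulb with cup in the same view.

```bash
python3 - <<'E'
from h import *
bot.movel([561.7,27.9,216],max_speed=90); bot.dwell(.3); s=st()
a=imaging.capture('side');b=imaging.capture('top'); cv2.imwrite('pics/side3.png',a);cv2.imwrite('pics/top3.png',b)
zc=s['tcp_pos'][2]-84.5+19+32; c=np.array([*s['tcp_pos'][:2],zc])
print('bulb pred',c,proj('side',c),proj('top',c))
im=[]
t=np.linspace(0,2*np.pi,200)
for n,i,x,y in(('side',a,240,195),('top',b,235,210)):
    k=6; w,h=65,75
    im.append(cv2.resize(i[y:y+h,x:x+w],None,fx=k,fy=k,interpolation=cv2.INTER_CUBIC))
cv2.imwrite('pics/b1.png',np.hstack(im))
E
```

```text
t 22.6 tcp [562.   27.9 216.5] rpy [ 3.141e+00 -1.000e-03  7.000e-01] F [ 0.2  0.2 -0.5] op 0.296
bulb pred [561.97521688  27.89861674 182.99473637] [[271.87575764 241.53790108]] [[270.18514718 242.24853428]]
```

View pics/b1.png

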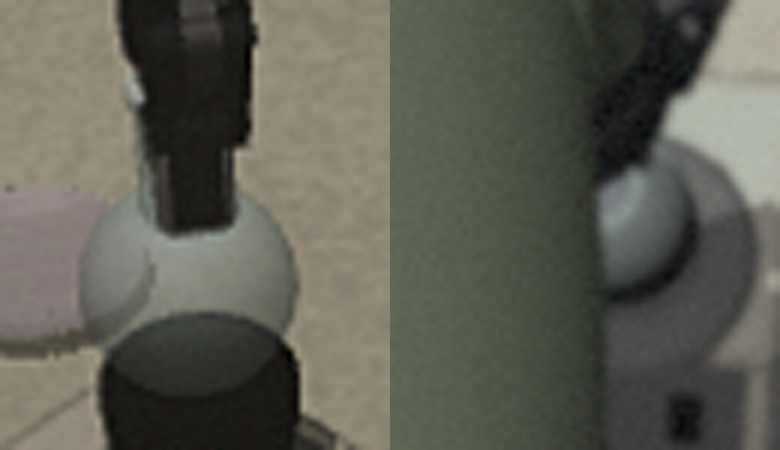

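The bulb edges agree with the prediction within about 1 px (2 mm) in both views, so it is over the well. I touch down gently and use the lateral force to centre it. Expected seating is at TCP z ≈ 203.5.

```bash
python3 - <<'E'
from h import *
bot.dwell(.3)
print(np.mean([bot.get_state()['contact_force'] for _ in range(3)],0))
r=bot.movel([561.7,27.9,200],max_speed=12,threshold=3); print(r); bot.dwell(.2)
F=[]
for _ in range(5): bot.dwell(.05);F.append(np.r_[bot.get_state()['contact_force'],bot.get_state()['wrist_torque']])
print(np.mean(F,0).round(2),np.std(F,0).round(2)); st()
E
```

```text
[-0.2601734  -0.25350676 -1.42609216]
True
[ 0.83 -1.41  3.44 -0.22 -0.16 -0.01] [0.37 0.42 0.41 0.04 0.05 0.03]
t 24.31 tcp [561.3  27.8 205.2] rpy [-3.141e+00  1.000e-03  7.000e-01] F [ 1.3 -0.8  4.1] op 0.3
```

```bash
python3 - <<'E'
from h import *
def mF(n=8):
    F=[]
    for _ in range(n): bot.dwell(.04);s=bot.get_state();F.append(np.r_[s['contact_force'],s['wrist_torque'],s['tcp_pos']])
    return np.mean(F,0)
p=np.array([561.7,27.9,205.2])
b=np.array([-.2,-.1])
for i in range(4):
    f=mF(); print(p.round(2),f.round(2)); 
    l=f[:2]-b; d=0.7*l/max(1,np.linalg.norm(l)); 
    if np.linalg.norm(l)<.4: break
    p[:2]+=d; bot.movel(p,max_speed=10)
print(mF().round(2)); st()
E
```

```text
[561.7  27.9 205.2] [ 7.7000e-01 -1.5700e+00  3.7300e+00 -3.1000e-01 -2.2000e-01 -2.0000e-02
  5.6114e+02  2.7810e+01  2.0508e+02]
[562.09  27.32 205.2 ] [-1.5000e-01 -3.6000e-01  3.5700e+00 -3.0000e-02  6.0000e-02 -0.0000e+00
  5.6188e+02  2.7460e+01  2.0508e+02]
[-3.3000e-01 -7.2000e-01  3.1600e+00  3.0000e-02  9.0000e-02 -2.0000e-02
  5.6199e+02  2.7380e+01  2.0515e+02]
t 25.58 tcp [562.   27.3 205.2] rpy [-3.14e+00  1.00e-03  7.00e-01] F [ 0.3 -1.   4.6] op 0.298
```

The lateral force and moments are now near zero, so it is seated and centred. Next I press straight down in small steps, looking for the stiffness jump at the stop.

```bash
python3 - <<'E'
from h import *
def mF(n=6):
    F=[]
    for _ in range(n): bot.dwell(.04);s=bot.get_state();F.append(np.r_[s['contact_force'],s['wrist_torque'],s['tcp_pos']])
    return np.mean(F,0)
for z in[203,200,198,197,196,195.5,195,194.5,194,193.5,193]:
    bot.movel([562.1,27.2,z],max_speed=12); f=mF(); print(z,f.round(2))
    if f[2]>13: break
s=st()
E
```

```text
203 [ 3.0000e-02 -5.7000e-01  4.5300e+00 -7.0000e-02  8.0000e-02  1.0000e-02
  5.6223e+02  2.7130e+01  2.0311e+02]
200 [-5.4000e-01 -5.3000e-01  6.4100e+00 -6.0000e-02  1.4000e-01  1.0000e-02
  5.6234e+02  2.7170e+01  2.0039e+02]
198 [-9.1000e-01 -4.6000e-01  7.8100e+00 -4.0000e-02  1.5000e-01  0.0000e+00
  5.6251e+02  2.7140e+01  1.9865e+02]
197 [-8.1000e-01 -1.0100e+00  8.3800e+00 -6.0000e-02  2.1000e-01  3.0000e-02
  5.6260e+02  2.7100e+01  1.9777e+02]
196 [-1.0000e+00 -1.0100e+00  8.5800e+00 -7.0000e-02  2.1000e-01  2.0000e-02
  5.6267e+02  2.7090e+01  1.9689e+02]
195.5 [-9.7000e-01 -5.1000e-01  8.8200e+00 -5.0000e-02  2.2000e-01  2.0000e-02
  5.6272e+02  2.7080e+01  1.9646e+02]
195 [-6.2000e-01 -7.7000e-01  9.4800e+00 -6.0000e-02  2.2000e-01  2.0000e-02
  5.6274e+02  2.7080e+01  1.9601e+02]
194.5 [-5.2000e-01 -1.3300e+00  9.8200e+00 -5.0000e-02  2.3000e-01  4.0000e-02
  5.6279e+02  2.7070e+01  1.9558e+02]
194 [-1.2900e+00 -1.0500e+00  1.0060e+01 -8.0000e-02  2.3000e-01  2.0000e-02
  5.6287e+02  2.7020e+01  1.9517e+02]
193.5 [-1.1000e+00 -1.4900e+00  1.1780e+01 -8.0000e-02  3.0000e-01  2.0000e-02
  5.6311e+02  2.6960e+01  1.9505e+02]
193 [-1.1500e+00 -1.4900e+00  1.3880e+01 -1.0000e-01  3.4000e-01  2.0000e-02
  5.6335e+02  2.6910e+01  1.9494e+02]
t 31.38 tcp [563.4  26.9 194.9] rpy [ 3.14e+00 -1.00e-03  7.00e-01] F [-0.8 -1.8 13.9] op 0.298
```

The stop was reached at about TCP z 195.1: 10.0 mm of travel, then force rises with no further motion. I trim the 1 mm compliance drift in x, hold at about 16–17 N, and check by camera.

```bash
python3 - <<'E'
from h import *
bot.movel([561.2,27.4,192.5],max_speed=8); bot.dwell(.5); s=st(); print(s['wrist_torque'])
a=imaging.capture('side');b=imaging.capture('top');cv2.imwrite('pics/side4.png',a);cv2.imwrite('pics/top4.png',b)
cv2.imwrite('pics/e1.png',np.hstack([cv2.resize(a[190:310,210:340],None,fx=4,fy=4)[:, :520],cv2.resize(b[200:320,250:320],None,fx=4,fy=4)]))
bot.dwell(1); st()
E
```

```text
t 32.17 tcp [563.   26.9 194.8] rpy [ 3.139e+00 -1.000e-03  7.000e-01] F [ 0.1 -1.1 15.1] op 0.297
[-0.19904288  0.26231544 -0.02213014]
t 33.27 tcp [563.   26.8 194.9] rpy [ 3.139e+00 -1.000e-03  7.000e-01] F [-0.8 -1.9 15.2] op 0.299
```

View pics/e1.png

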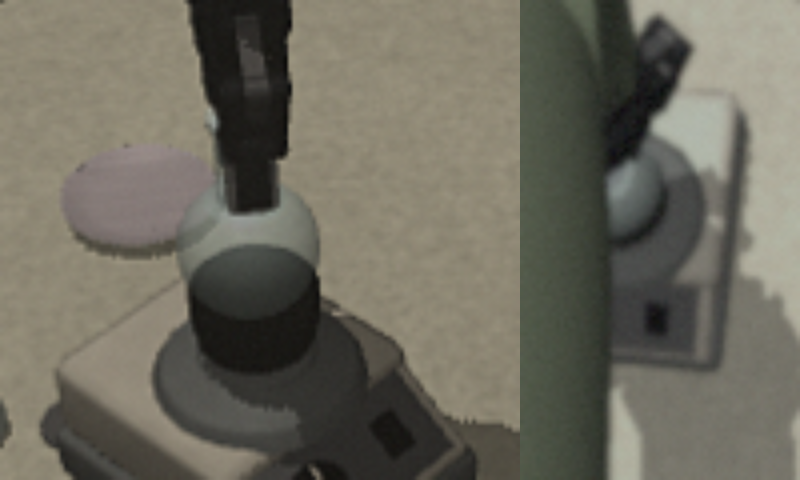

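View pics/side4.png

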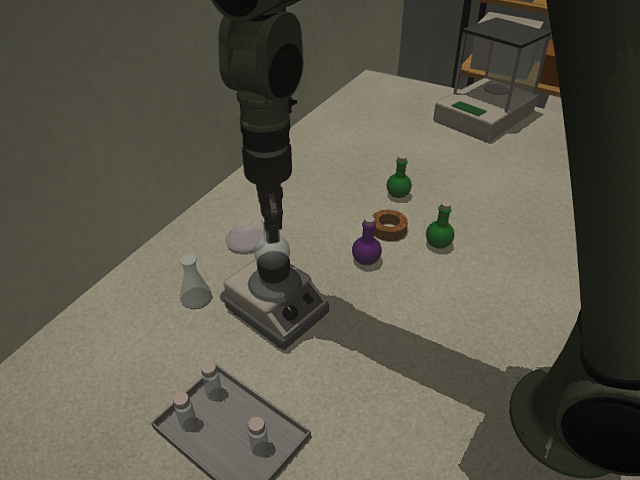

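The cup rim's far edge dropped about 5 px (side row 246.4 to 251), which matches 10 mm. The bulb sits in the cup, with no visible slip in the grip and fingers well above the mixer. The bystanders look unmoved and force is steady at about 15 N. I hand in.

```bash
python3 - <<'E'
from h import *
st(); print(bot.sign_off())
E
```

```text
t 33.27 tcp [563.   26.8 194.9] rpy [ 3.139e+00 -1.000e-03  7.000e-01] F [-0.8 -1.9 15.2] op 0.299
the job is handed in; nothing more can be done
None
```

I lifted the vial out of the cup and stood it in the empty half of the tray. I then took the clear flask by its neck out of the cork ring, seated its bulb in the cup and pressed down to the stop. The job was handed in at 33 s with the flask still gripped and pressing; the hand-in gave no verdict.

- **Cup all the way down:** the tool travelled about 10 mm after seating, then the force rose sharply with almost no further movement. The reading held steady at about 15 N. The camera shows the rim about 5 px lower, which fits 10 mm.
- **Rest of the scene:** the three tray vials are upright. The conical flask, the pan and the coloured flasks look unmoved, and the gripper is clear of the mixer.
- **Disagreements:** the two cameras differed by 2–3 mm on the cup's position, so I centred the bulb by the sideways force instead. At the stop the arm gave way about 1 mm sideways, and my correction only partly removed it. A sideways force of 1–2 N remained.
- **Regrip:** my first grip on the neck read wider than I expected. I tried two other heights, found the reading was normal for the neck, and regripped at the right height before lifting.

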